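Tip the drained tube racks back onto their feet

TASK

The two white test-tube racks were stood on end to drain. Push each one over with the fingertips so that it comes down where it is, flat on its four black rubber feet with its tube holes facing up. Do not pick the racks up or shove them about the bench, and leave everything else standing where it is.

Things in the scene. Friction and masses are not known exactly. Their poses are not given: they have to be found in the camera images.
- long_rack: white test-tube rack, 180 mm long, 80 wide, 75 high from feet to hole plate, 0.3 kg +-30%. Starts standing loose on one end. Origin: centre of that end, on the bench. z: along its length, up at the start; +x: out of the side with the four black rubber feet, level at the start, the way it must fall; straight down once it is on its feet
- long_rack_centre (a point): point on the rack's long axis at half its length, 90 mm above the bench at the start and 37.5 mm when the rack is on its feet
- long_rack_edge (a point): middle of the bottom edge at the rack's feet side. Pushed high on the hole plate, the rack pivots on this edge with hardly any sliding, passes its balance point at about 20 to 27 degrees and falls the rest of the way by itself; the edge stays on the bench
- long_rack_push (a point): middle of the outer face of the hole plate (flat, two rows of 17 mm holes; the -x side, 37.5 mm from the origin axis), 15 mm below the rack's upper end (165 mm above the bench at the start), on the solid band 30 mm wide that has no holes: a good place to push, towards the feet
- short_rack: white test-tube rack, 150 mm long, 80 wide, 68 high from feet to hole plate, 0.24 kg +-30%. Starts standing loose on one end. Origin: centre of that end, on the bench. z: along its length, up at the start; +x: out of the side with the four black rubber feet, level at the start, the way it must fall; straight down once it is on its feet
- short_rack_centre (a point): point on the rack's long axis at half its length, 75 mm above the bench at the start and 34 mm when the rack is on its feet
- short_rack_edge (a point): middle of the bottom edge at the rack's feet side. Pushed high on the hole plate, the rack pivots on this edge with hardly any sliding, passes its balance point at about 20 to 27 degrees and falls the rest of the way by itself; the edge stays on the bench
- short_rack_push (a point): middle of the outer face of the hole plate (flat, two rows of 17 mm holes; the -x side, 34 mm from the origin axis), 15 mm below the rack's upper end (135 mm above the bench at the start), on the solid band 30 mm wide that has no holes: a good place to push, towards the feet
- reagent_bottle: bystander, to be left alone: an amber glass bottle with a black cap, 60 mm across, 135 mm tall. Origin at the centre of its underside, z up
- sample_jar: bystander, to be left alone: a grey lidded jar, 48 mm across, 60 mm tall. Origin at the centre of its underside, z up
- beaker: bystander, to be left alone: a white open cup, 66 mm across, 85 mm tall. Origin at the centre of its underside, z up
- small_bottle: bystander, to be left alone: a small amber bottle with a white cap, 36 mm across, 75 mm tall. Origin at the centre of its underside, z up
- tip_box: bystander, to be left alone: a closed grey box of pipette tips, 87 x 122 x 78 mm tall, away to the left. Origin at the centre of its underside, z up
- mug: bystander, to be left alone: a blue mug, 80 mm across, 90 mm tall, away to the right. Origin at the centre of its underside, z up

How it is judged:
At the end, for the whole second after the job is handed in: Both racks lie at rest on their feet on the bench: hole plate up within about 6 degrees, centre no more than 6 mm above its proper height, pivot edge within 60 mm of where it was; every bystander upright and within 30 mm of its place (angle between each of long_rack, short_rack's own x axis and vertical above 3.04 rad and height (world z) of long_rack_centre below 0.0435 m and distance of each of long_rack_edge, short_rack_edge from where it was at the start of the episode below 0.06 m and linear speed of each of long_rack, short_rack below 0.02 m/s and height (world z) of short_rack_centre below 0.04 m and distance of each of reagent_bottle, sample_jar, beaker, small_bottle, tip_box, mug from where it was at the start of the episode below 0.03 m and angle between each of reagent_bottle, sample_jar, beaker, small_bottle, tip_box, mug's own z axis and vertical below 0.15 rad); the robot touches nothing.
It fails at once if the long rack is lifted off the bench (its pivot edge rises more than 30 mm) (height (world z) of long_rack_edge above 0.03 m).
It fails at once if the short rack is lifted off the bench (its pivot edge rises more than 30 mm) (height (world z) of short_rack_edge above 0.03 m).
It fails at once if a bystander is shoved more than 30 mm or knocked over (distance of any of reagent_bottle, sample_jar, beaker, small_bottle, tip_box, mug from where it was at the start of the episode above 0.03 m or angle between any of reagent_bottle, sample_jar, beaker, small_bottle, tip_box, mug's own z axis and vertical above 0.5 rad).
It also fails if it takes over 43 s, if anything falls off the work surface, if the arm or the gripper's body presses on something with over 40 N, if the wrist force passes 120 N, or if a joint passes its speed limit or range.

ROBOT

A 7-joint arm with a two-finger parallel gripper is mounted at the origin on the work surface. World frame = base frame: x ahead of the robot, y to its left, z up, the work surface at z = 0. Lengths are in m, angles in rad, forces in N, time in s.
With the tool pointing down it reaches from about 0.425 to 0.95 m from the base axis. Payload 4.7 kg.
Tool frame: the origin (TCP) lies on the centre line of the jaws, within the pads' length; the fingertips stand robot.nose_length ahead of it and the grasp point (between the pads) lies 8 mm behind it (robot.nose_length is the distance from the TCP to the fingertips, in m); z points along the fingers, x is the direction in which the jaws open and shut, and the axes are right-handed (so a half turn about z gives the same grasp; the last joint's range is limited). The gripper opens to 85 mm and grips with 20 to 120 N. Pads are 22 mm wide; open, the fingers measure 114 mm over their backs; the gripper's body (76 mm by 85 mm) begins 54 mm behind the grasp point. The pads swing forward as they close: fully open they stand 13 mm farther back than shut.
Start: joints at [1.287, 0.469, -0.049, 1.532, 0.024, 1.141, -0.082], TCP at [0.17, -0.653, 0.242] pointing down, gripper open.
Joint ranges: [-2.59, 2.59], [-0.33, 1.99], [-1.39, 1.29], [0.1, 2.45], [-1.04, 4.18], [0.21, 1.99], [-2.66, 2.66]. Speed limits (rad/s): [2.57, 2.57, 3.14, 3.14, 3.14, 3.14, 3.14].

INTERFACE

Orientations are given as [roll, pitch, yaw] about the fixed x, y, z axes, in that order (R = Rz(yaw) Ry(pitch) Rx(roll)).
In Python, from plant import robot gives the robot as it stands. Calls block until the motion is done:
- robot.goto(position, orientation): joint-space move of the TCP to a pose.
- robot.move_straight(position, vel=0.15, attitude=None, contact_N=None): straight line of the TCP; attitude=None keeps the orientation; vel is the mean speed in m/s. With contact_N (N) it stops when the force on the tool has changed by that much, and returns True; else False.
- robot.move_joints(angles): joint-space move.
- robot.grip(opening, strength=None): opening from 0.0 (shut) to 1.0 (fully open); strength is the grip in N (None keeps the last); returns when the fingers have stopped.
- robot.sleep(seconds).
- robot.inverse_kinematics(position, orientation): joint angles nearest the present ones, or None.
- robot.sense(): the state.
- robot.grab_frame(name): name is "side" or "top" or "wrist"; returns a dict with "image" (420x560x3 uint8, red, green, blue), "range_z" (420x560 float32, m along the optical axis (not along the pixel's ray), 0 where there is no reading), "fx", "fy", "cx", "cy" (pixels), "dist_coeffs" ([k1, k2, p1, p2, k3] as OpenCV has them; the pictures are not rectified), "R" (3x3) and "t" (3): a world point X has camera coordinates R X + t. Camera axes: x right, y down, z forward; pixel columns grow to the right and rows downward; lengths in m; the calibration is good to about 2 mm. A picture is of the moment at which its call begins.
A pose or a line that the arm cannot do raises robot.IKError and nothing moves.
- robot.close_job(): hands the job in, once; it reports no verdict.
The state is a dict: "t": time; "joint_pos": joint angles; "joint_velocities": joint speeds; "effort": joint torques, N m; "tcp_pos": TCP position; "tcp_rot": TCP orientation; "wrist_force": force on the tool from outside, world axes, zero at the start; "torque": the same for the moment, N m; "opening": opening from 0.0 (shut) to 1.0 (fully open).
Only numpy, scipy, OpenCV 4.12 (cv2) and the standard library are available. Lean on these libraries where they do the work, as an engineer would, in place of code of your own. Each camera call takes 0.05 s, during which the arm holds its last target. There are 200 camera calls.

## Working session

There is one attempt and no reset: what is moved stays moved. The work goes in short steps, each a Python script; the robot and the scene stay as the last script left them, time stands still between calls to the robot, and variables do not carry over. Pictures are saved under pics/ and viewed, about 8 in all and at most 12, crops included, and the job is handed in when it is done.

```bash
mkdir -p pics; ls
cat > h.py <<'E'
import numpy as np,cv2
from plant import robot
def snap(n,f):
    d=robot.grab_frame(n); np.savez(f'pics/{f}.npz',**d); cv2.imwrite(f'pics/{f}.png',d['image'][:,:,::-1]); return d
def cloud(d):
    h,w=d['range_z'].shape; K=np.array([[d['fx'],0,d['cx']],[0,d['fy'],d['cy']],[0,0,1]],float)
    u,v=np.meshgrid(np.arange(w),np.arange(h))
    p=cv2.undistortPoints(np.stack([u,v],-1).reshape(-1,1,2).astype(float),K,np.array(d['dist_coeffs'],float)).reshape(h,w,2)
    z=d['range_z'][...,None]; P=np.concatenate([p*z,z],-1)
    W=(P-np.array(d['t']))@np.array(d['R']); W[d['range_z']<=0]=np.nan
    return W
E
python3 - <<'E'
from h import *
a=snap('top','top0');b=snap('side','side0')
im=np.hstack([a['image'],b['image']])[:,:,::-1]
for d in(a,b): print(-np.array(d['R']).T@d['t'],np.array(d['R'])[2])
s=robot.sense();print(s['t'],s['tcp_pos'],s['tcp_rot'],robot.nose_length)
E
```

```text
pics
[ 0.39978383 -0.02676588  1.5691874 ] [ 0.0988863  -0.00509229 -0.99508571]
[ 0.21783054 -1.00579973  1.04542371] [ 0.21583765  0.71571818 -0.66419997]
0.1 [ 0.17002784 -0.65273186  0.2413313 ] [ 3.14153763e+00  1.77478919e-03 -1.31597164e+00] 0.011
```

View pics/top0.png

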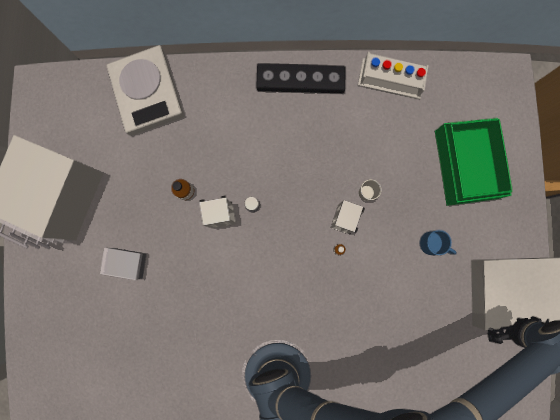

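View pics/side0.png

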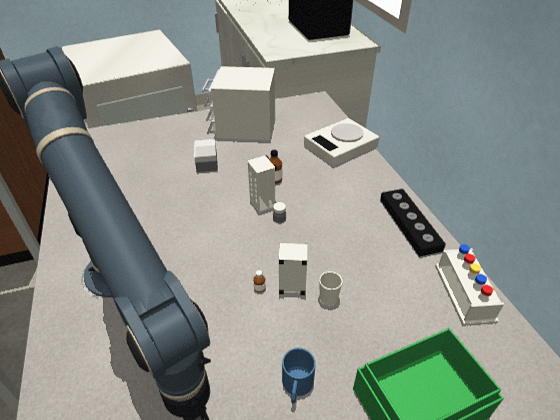

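Run:
```python
from h import *
a=dict(np.load('pics/top0.npz'));b=dict(np.load('pics/side0.npz'))
c=lambda d,y,x,h,w,s:cv2.resize(d['image'][y:y+h,x:x+w],(w*s,h*s),interpolation=cv2.INTER_CUBIC)
t=c(a,165,160,100,130,3);t2=c(a,165,290,100,130,3);s=c(b,140,220,100,130,3);s2=c(b,225,230,100,130,3)
cv2.imwrite('pics/crop.png',np.vstack([np.hstack([t,t2]),np.hstack([s,s2])])[:,:,::-1])
Wa,Wb=cloud(a),cloud(b)
P=np.vstack([Wa[160:270,160:400].reshape(-1,3),Wb.reshape(-1,3)]);P=P[~np.isnan(P[:,0])]
for nm,cc,H in(('long',(0.59,0.19),.18),('short',(.58,-.22),.15)):
    for src,W in(('top',Wa),('side',Wb)):
        Q=W.reshape(-1,3);Q=Q[~np.isnan(Q[:,0])]
        m=(np.hypot(*(Q[:,:2]-cc).T)<.1)&(abs(Q[:,2]-H)<.006);Q=Q[m]
        if len(Q)>5:
            print(nm,src,len(Q),Q.mean(0).round(4),cv2.minAreaRect((Q[:,:2]*1000).astype(np.float32)))
# all objects on bench
Q=Wa; m=(Q[...,2]>.03)&(Q[...,0]>.3)&(Q[...,0]<.8)&(abs(Q[...,1])<.5)
n,l,st,ce=cv2.connectedComponentsWithStats(m.astype(np.uint8))
for i in range(1,n):
    if st[i,4]>30:
        q=Q[l==i];print(ce[i].round(),st[i,4],q[:,2].max().round(3),q[q[:,2]>q[:,2].max()-.02].mean(0).round(3))
```

```text
long top 568 [0.5271 0.1736 0.18  ] ((528.1905517578125, 173.25408935546875), (72.35289764404297, 77.82703399658203), 9.19116497039795)
long side 263 [0.5282 0.1703 0.1788] ((527.6954956054688, 170.82147216796875), (69.83448028564453, 84.90538787841797), 8.241884231567383)
short top 424 [ 0.5118 -0.2259  0.1499] ((507.561767578125, -228.89303588867188), (68.69047546386719, 69.41780090332031), 68.96536254882812)
short side 386 [ 0.5114 -0.2299  0.1496] ((507.08355712890625, -230.41458129882812), (72.89404296875, 69.33718872070312), 69.4683609008789)
[182. 189.] 350 0.143 [0.608 0.294 0.134]
[371. 189.] 205 0.091 [ 0.592 -0.31   0.082]
[215. 212.] 783 0.189 [0.524 0.173 0.18 ]
[251. 204.] 163 0.07 [0.556 0.072 0.06 ]
[348. 216.] 678 0.159 [ 0.503 -0.225  0.15 ]
[427. 242.] 150 0.096 [ 0.42  -0.484  0.087]
[339. 249.] 108 0.079 [ 0.404 -0.205  0.074]
[129. 264.] 696 0.088 [0.37  0.465 0.078]
```

View pics/crop.png

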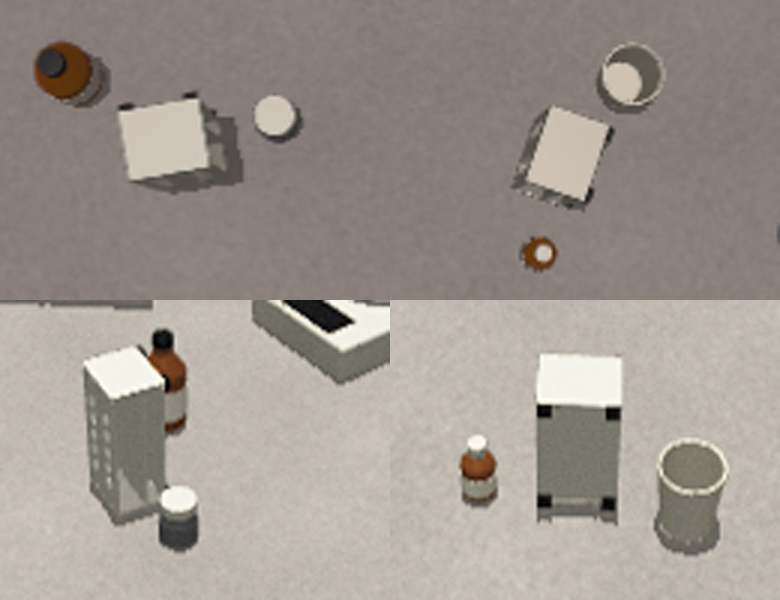

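Long rack (lower-left and upper-left panels): feet point away from the base (black feet at crop (125,107) and (190,97)), yaw about 8.5°. Short rack: feet point to −y/−x (black feet at (612,130) and (588,195)), yaw about −111°. Both fall lanes clear the bystanders. I'll push the short rack first with shut fingertips, following the plate's arc.

```bash
cat >> h.py <<'E'
def push(c,yaw,half,H,fyaw,ends=(10,20,28,34)):
    yaw=np.radians(yaw); d=np.array([np.cos(yaw),np.sin(yaw)]); w=2*half; s=H-.019; r=.011
    o=[np.pi,0,np.radians(fyaw)]
    p=lambda a,tip:[*(np.array(c)+d*(a-r)),tip+robot.nose_length]
    robot.goto(p(-half-.05,H+.1),o)
    robot.move_straight(p(-half-.04,s),vel=.12)
    robot.move_straight(p(-half-.005,s),vel=.08)
    for th in np.radians(ends):
        robot.move_straight(p(half-w*np.cos(th)+s*np.sin(th),s*np.cos(th)+w*np.sin(th)),vel=.06)
    e=robot.sense();print('pushed',e['t'],np.round(e['tcp_pos'],3),np.round(e['wrist_force'],2))
    robot.move_straight(p(-half-.03,H+.12),vel=.15)
E
python3 - <<'E'
from h import *
robot.grip(0.0)
p=robot.sense()['tcp_pos']; robot.move_straight([p[0],p[1],.36],vel=.2)
push((.510,-.229),-111,.034,.15,-21)
print(robot.sense()['t'])
d=snap('top','top1');b=snap('side','side1')
cv2.imwrite('pics/v1.png',cv2.resize(np.hstack([d['image'][120:330,80:480],b['image'][100:310,150:550]])[:,:,::-1],(800,210)))
E
```

```text
pushed 7.7667 [ 0.495 -0.267  0.158] [0.87 1.27 1.04]
9.0417
```

View pics/v1.png

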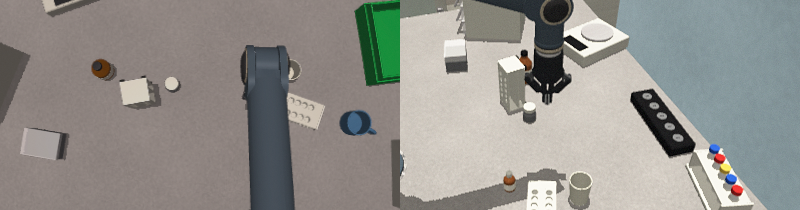

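The short rack is over, holes up, at (305,110) in the left half, and the bystanders are undisturbed. Now the long rack.

Run:
```python
from h import *
push((.528,.172),8.7,.0375,.18,-81.3)
robot.goto([.46,-.03,.40],[np.pi,0,-1.4])
robot.sleep(.3)
print(robot.sense()['t'])
d=snap('top','top2');b=snap('side','side2')
cv2.imwrite('pics/v2.png',np.hstack([d['image'][120:330,80:480],b['image'][130:340,130:530]])[:,:,::-1])
Q=cloud(d)
m=(Q[...,2]>.03)&(Q[...,2]<.2)&(Q[...,0]>.3)&(Q[...,0]<.8)&(abs(Q[...,1])<.55)
n,l,st,ce=cv2.connectedComponentsWithStats(m.astype(np.uint8))
for i in range(1,n):
    if st[i,4]>30:
        q=Q[l==i];z=np.percentile(q[:,2],90);t=q[abs(q[:,2]-z)<.01];print(ce[i].round(),st[i,4],z.round(3),q[q[:,2]>q[:,2].max()-.02].mean(0).round(3),
          [np.round(v,1) for v in cv2.minAreaRect((t[:,:2]*1000).astype(np.float32))[:2]])
```

```text
pushed 14.7417 [0.582 0.18  0.186] [-0.3   0.7   0.05]
17.2583
[213. 173.] 1485 0.079 [0.654 0.193 0.075] [array([654.8, 192.6]), array([182.3,  81.1])]
[182. 189.] 348 0.135 [0.608 0.294 0.135] [array([607.6, 294. ]), array([26.2, 26.1])]
[372. 189.] 200 0.085 [ 0.592 -0.31   0.081] [array([ 590.5, -306.7]), array([64.6, 64. ])]
[251. 203.] 155 0.064 [0.556 0.073 0.059] [array([556.8,  72.3]), array([38.6, 39.1])]
[378. 230.] 1219 0.071 [ 0.463 -0.329  0.067] [array([ 462.4, -329.4]), array([149.8,  81.4])]
[435. 242.] 299 0.09 [ 0.418 -0.509  0.087] [array([ 419. , -512.9]), array([73.6, 79. ])]
[339. 249.] 107 0.075 [ 0.404 -0.205  0.074] [array([ 403.3, -205.3]), array([16.3, 15.6])]
[122. 263.] 1098 0.082 [0.373 0.489 0.078] [array([372.4, 491.6]), array([124.5,  87. ])]
```

View pics/v2.png

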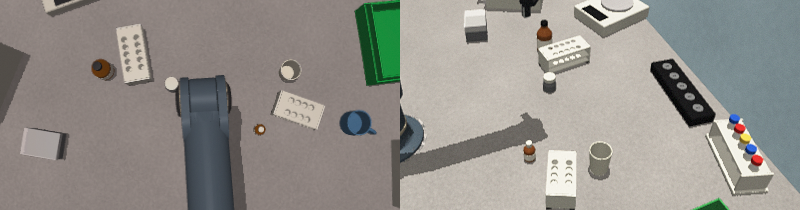

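```bash
python3 -c "
from plant import robot
print(robot.sense()['t']);robot.close_job()"
```

```text
17.3583
the job is handed in; nothing more can be done
```

Both racks were pushed over with the shut fingertips and now lie on their feet with the holes up. I handed the job in at 17.4 s of the 43 s allowed; the hand-in gave no verdict.

- **Racks:** In the last top view the hole plates measure about 75 mm high (long) and 67–71 mm (short), so both are flat. From their centres, the long rack's pivot edge moved about 1 mm. The short rack's moved about 9 mm, part of which may be error in my first position estimate. Both are well inside the 60 mm limit.
- **Bystanders:** All six are upright in the last pictures. The reagent bottle, jar, beaker and small bottle measure within 1–3 mm of where they started. My before/after readings for the tip box and mug differ by about 25 mm. I put that down to the search window cutting off part of each in the first measurement; neither was approached, and they show no visible movement in the pictures.
- **Arm:** It finished clear, about 0.4 m above the bench and touching nothing. At the end of each push the wrist force was below 2 N.

I did not measure the racks' speed at the end; the last picture was taken about 2.5 s after the long rack went over.

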